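# Cull the faulty clamp straps and set the selector

## Task

Get this batch ready for deburring: first pick the two faulty clamp straps, the one with a broken-out corner and the one that is too short, off the rubber mat and lay them flat on the floor of the scrap tray, not on top of each other. Then turn the selector knob on the control box so that its pointer clicks in at the tall peg. Leave the four good straps and everything else on the bench as they are.

Things in the scene. Friction and masses are not known exactly. Their poses are not given: they have to be found in the camera images.
- strap_chipped: faulty clamp strap, a plain aluminium bar with a dark slot mark on top: outline 24 x 50 x 18 mm, but the corner at its +x, +y is broken out (13 mm in x by 16 mm in y is missing, over the full height). Origin: centre of the underside of the full 24 x 50 outline; x across the width, y along the length, z up. About 80 g, lies on the mat, loose
- strap_short: faulty clamp strap, a plain aluminium bar with a dark slot mark on top: whole corners but only 34 mm long (24 x 34 x 18 mm). Origin: centre of the underside; x across the 24 mm width, y along the length, z up. About 80 g, lies on the mat, loose
- strap_a: good clamp strap, a plain aluminium bar with a dark slot mark on top, 24 x 50 x 18 mm with four whole corners. Origin: centre of the underside; x across the width, y along the length, z up. About 80 g, lies on the mat, loose
- strap_b: good clamp strap, a plain aluminium bar with a dark slot mark on top, 24 x 50 x 18 mm with four whole corners. Origin: centre of the underside; x across the width, y along the length, z up. About 80 g, lies on the mat, loose
- strap_c: good clamp strap, a plain aluminium bar with a dark slot mark on top, 24 x 50 x 18 mm with four whole corners. Origin: centre of the underside; x across the width, y along the length, z up. About 80 g, lies on the mat, loose
- strap_d: good clamp strap, a plain aluminium bar with a dark slot mark on top, 24 x 50 x 18 mm with four whole corners. Origin: centre of the underside; x across the width, y along the length, z up. About 80 g, lies on the mat, loose
- mat: black rubber inspection mat, 220 x 140 x 4 mm, fixed; its top at z = 4 mm carries the six straps, in three rows of two (rows 80 mm apart along the mat's x, straps 70 mm apart along its y), each turned up to 0.3 rad. Origin: centre of the underside
- scrap_tray: low open steel tray, outside 105 (x) x 130 (y) x 26 mm high, walls and floor 3 mm thick, fixed. Origin: centre of the underside; it and the control box may have changed places
- control_box: low grey box, 116 x 116 mm, top face at z = 45 mm, fixed, with the selector knob in the middle of its top and seven tick marks round the left (+y), far (+x) and right (-y) of the knob. Origin: centre of the underside; front faces -x
- pointer_aim (a point): point that turns with the knob, 45 mm out from the axis in the direction of the pointer (the bar's end with the white line and nose), on the circle of the studs, 52 mm above the table
- peg_tall: the tall round steel peg, 13 mm diameter, standing 14 mm above the box top, at one of the last five of the seven ticks, 45 mm from the knob's axis: it flags the wanted position; the other four have a flat 6 mm stud, 2.5 mm high. Origin: centre of its underside, on the box top
- oil_bottle: bystander: small oiler, 34 mm diameter, 95 mm tall. Origin: centre of the underside
- screwdriver: bystander: slot screwdriver lying, 190 mm long (handle towards its +y), 27 mm thick. Origin: under its middle
- selector (a joint): angle of the black selector knob on the control box, rad: 0 = pointer to the box's +y, growing clockwise seen from above, to 3.14 = pointer to -y. It clicks in at seven positions (0, 0.524, ... 3.14), with stops just past the ends; released between two it jumps to the nearer. A click takes 0.05 N m. It starts at one of the first two; the peg stands at one of the other five
- knob_grip (a point): point on the knob's upright axis, 76 mm above the table. Here is the grip bar: 40 mm long, 14 mm wide, from 56 to 87 mm above the table; below it a round skirt, 42 mm diameter, 48 to 56 mm up. The point's y axis runs along the bar to the pointer end, x across it, z up

How it is judged (in metres and radians):
On the way, in this order (a step that is already met when the one before it is completed fails the run):
1. both faulty straps lie in the scrap tray (x of strap_chipped in the frame of scrap_tray between -0.044 and 0.044 m and y of strap_chipped in the frame of scrap_tray between -0.055 and 0.055 m and z of each of strap_chipped, strap_short in the frame of scrap_tray below 0.01 m and angle between each of strap_chipped, strap_short's own z axis and vertical below 0.2 rad and linear speed of each of strap_chipped, strap_short below 0.02 m/s and x of strap_short in the frame of scrap_tray between -0.044 and 0.044 m and y of strap_short in the frame of scrap_tray between -0.055 and 0.055 m), for 0.2 s.
2. the selector's pointer stands at the tall peg (horizontal distance between pointer_aim and peg_tall below 0.008 m and velocity of joint selector between -0.1 and 0.1 rad/s), for 0.2 s.
At the end, for the whole second after the job is handed in: Both faulty straps lie flat (within 0.2 rad), at rest, on the floor of the scrap tray, inside its walls; each good strap is within 15 mm of where it lay; the selector rests with its aim point within 8 mm (in plan) of the tall peg's axis (all of step 1 and all of step 2 and distance of each of strap_a, strap_b, strap_c, strap_d from where it was at the start of the episode below 0.015 m); the robot touches nothing.
It fails at once if a good strap is moved more than 15 mm (distance of any of strap_a, strap_b, strap_c, strap_d from where it was at the start of the episode above 0.015 m).
It fails at once if a bystander is moved more than 20 mm or tipped (distance of any of oil_bottle, screwdriver from where it was at the start of the episode above 0.02 m or angle between oil_bottle's own z axis and vertical above 0.5 rad).
It also fails if it takes over 72 s, if anything falls off the work surface, if the arm or the gripper's body presses on something with over 40 N, if the wrist force passes 120 N, or if a joint passes its speed limit or range.

## Robot

A 6-joint arm with a two-finger parallel gripper is mounted at the origin on a cart in front of the work surface, level with it; the furniture and walls round the work are solid. World frame = base frame: x ahead of the robot, y to its left, z up, the work surface at z = 0. Lengths are in mm, angles in degrees, forces in N, time in s.
With the tool pointing down it reaches from about 300 to 850 mm from the base axis. Payload 4.2 kg.
Tool frame: the origin (TCP) lies midway between the tips of the shut fingers; the grasp point (between the pads) lies 19 mm behind it; z points along the fingers, y is the direction in which the jaws open and shut (so a half turn about z gives the same grasp; the last joint's range is limited). The gripper opens to 91 mm and grips with 3 to 60 N. Pads are 32 mm wide; open, the fingers measure 118 mm over their backs; the gripper's body (76 mm by 178 mm) begins 60 mm behind the grasp point.
Start: joints at [-77.693, 18.312, 89.639, -0, 72.044, -1.146], TCP at [133.775, -559.238, 213.976] pointing down, gripper open.
Joint ranges: [-177.97, 177.97], [-48.28, 115.42], [12.27, 149.76], [-77.06, 257.06], [2.81, 150.46], [-146.56, 146.56]. Speed limits (degrees/s): [147.25, 147.25, 180, 180, 180, 180].

## Interface

Orientations are given as [roll, pitch, yaw] about the fixed x, y, z axes, in that order (R = Rz(yaw) Ry(pitch) Rx(roll)).
In Python, from workcell import env gives the robot as it stands.
- The arm moves only by the shell command python3 -m jog 'ROWS' [FORCE]. ROWS is JSON, a list of rows, each an object of numbers: "dx", "dy", "dz": the shift along the world's x, y, z in m; "wx", "wy", "wz": the turn, a rotation vector about the world's x, y, z in rad; "grip": the gripper's target within -1 to 1 (shut at 1, half-way at 0, fully open at -1). In form: [{"dx": .., "dy": .., "dz": .., "wx": .., "wy": .., "wz": .., "grip": ..}, ...]. A call has 1 to 10 rows; each row shifts and turns the commanded pose from where the row before left it; what a row does not reach is not made up. A row lasts 1/10 s, in which the tool goes at most 50 mm and 8.59 degrees, less where a joint would pass 70% of its speed; a pose out of reach is approached as far as the arm can. A call with a gripper value outside its range is refused whole. The fingers move at their own pace and stop on an object; FORCE is the grip in N (left out, the last holds). Time passes only in rows, so rows that do not move let the fingers close. It gives the time, the measured TCP pose, the force and the opening at its end, in the units of the state.
- env.state(): the state, without advancing time (a new reading comes with each control period).
- env.grab_frame(name): name is "scene" or "top" or "wrist"; returns the picture (480x640x3 uint8, red, green, blue); there is no depth.
- env.get_calibration(name): a dict with "fx", "fy", "cx", "cy" (pixels), "R" (3x3) and "t" (3): a world point X has camera coordinates R X + t. Camera axes: x right, y down, z forward; pixel columns grow to the right and rows downward; lengths in mm; the calibration is good to about 2 mm. The wrist camera is an equidistant fisheye: a pixel r from the principal point sees the ray r / f radians off the axis. A picture is of the moment at which its call begins: read the wrist's pose just before it. get_calibration takes no time and is no camera call; for the wrist camera it gives the pose at the moment of the call.
- env.job_done(): hands the job in, once; it reports no verdict.
The state is a dict: "time_s": time; "qpos": joint angles; "qvel": joint speeds; "effort": joint torques, N m; "ee_pos": TCP position; "ee_rot": TCP orientation; "force": force on the tool from outside, world axes, zero at the start; "torque": the same for the moment, N m; "gripper_width": finger opening in mm.
Only numpy, scipy, OpenCV 4.12 (cv2) and the standard library are available. Lean on these libraries where they do the work, as an engineer would, in place of code of your own. Each camera call takes 0.05 s, during which the arm holds its last target. There are 200 camera calls.

## Working session

There is one attempt and no reset: what is moved stays moved. The work goes in short steps, Python scripts to look and compute and a shell command to move; the robot and the scene stay as the last step left them, time stands still between calls to the robot, and variables do not carry over. Pictures are saved under pics/ and viewed, about 8 in all and at most 12, crops included, and the job is handed in when it is done.

```bash
mkdir -p pics; ls; cat > h.py <<'E'
import numpy as np, cv2
from workcell import env
def save(n,im): cv2.imwrite(f'pics/{n}.png',cv2.cvtColor(im,cv2.COLOR_RGB2BGR))
def ray(c,u,v):
    R=np.array(c['R']);t=np.array(c['t']).ravel()
    d=np.array([(u-c['cx'])/c['fx'],(v-c['cy'])/c['fy'],1.])
    return -R.T@t, R.T@d
def onz(c,u,v,z):
    o,d=ray(c,u,v); return o+d*(z-o[2])/d[2]
def proj(c,X):
    p=np.array(c['R'])@np.array(X,float)+np.array(c['t']).ravel()
    return c['fx']*p[0]/p[2]+c['cx'], c['fy']*p[1]/p[2]+c['cy']
E
python3 - <<'E'
from h import *
for n in ['top','scene']:
    im=env.grab_frame(n); save(n+'0',im); np.save(n+'0.npy',im)
    c=env.get_calibration(n); o,d=ray(c,320,240); print(n,o.round(),d.round(2),c['fx'])
print(env.state())
E
```

```text
pics
top [ 458. -214.  902.] [ 0.14 -0.01 -0.99] 508.7452622112295
scene [ 274. -867.  842.] [ 0.31  0.61 -0.73] 564.2798183026136
{'time_s': 0.1, 'qpos': array([-7.76925986e+01,  1.83478577e+01,  8.96985065e+01,  2.17564825e-03,
        7.20443275e+01, -1.14494930e+00]), 'qvel': array([ 0.09496105, -0.04019181, -0.27995203,  0.05253169, -0.01627649,
        0.03926673]), 'effort': array([-1.40185680e-04, -4.13332772e+01, -2.32510722e+01,  7.28474488e-02,
        4.21892689e-02, -4.57179613e-05]), 'ee_pos': array([ 133.69285126, -558.7826236 ,  213.21172808]), 'ee_rot': array([-1.79909368e+02, -3.88038822e-03,  1.34516753e+01]), 'force': array([-0.29363781,  0.3515434 ,  0.43646803]), 'torque': array([0.04890359, 0.04049234, 0.00607887]), 'gripper_width': 91.26614742124764}
```

View pics/top0.png

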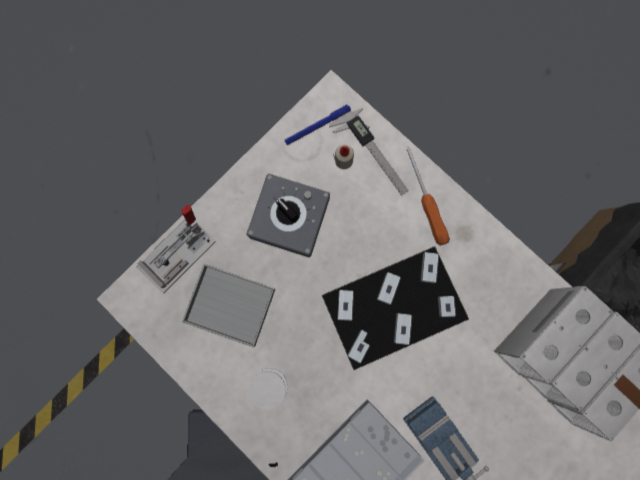

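View pics/scene0.png

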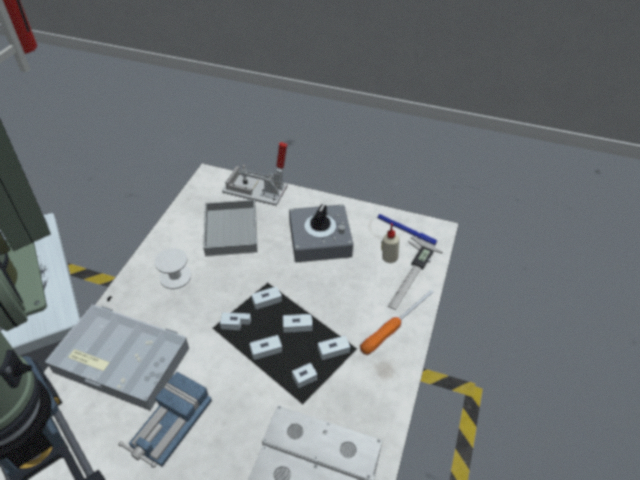

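The top view shows the tray at (230,305), the control box at (288,213) and the mat at (395,307). The short strap is at (447,307) and the chipped one is probably at (360,347). Next I'll measure these and zoom in.

```bash
python3 - <<'E'
from h import *
im=np.load('top0.npy'); c=env.get_calibration('top')
g=cv2.cvtColor(im,cv2.COLOR_RGB2GRAY)
mat=np.array([[322,295],[435,247],[468,319],[354,369]])
for u,v in mat: print('mat',onz(c,u,v,4).round(1))
m=np.zeros_like(g); cv2.fillPoly(m,[mat],255); m=cv2.erode(m,np.ones((5,5)))
b=((g>110)&(m>0)).astype(np.uint8)
for k in cv2.findContours(b,cv2.RETR_EXTERNAL,cv2.CHAIN_APPROX_NONE)[0]:
    if cv2.contourArea(k)<60: continue
    P=np.array([onz(c,u,v,22)[:2] for u,v in k[:,0]],np.float32)
    r=cv2.minAreaRect(P); print('strap',k[:,0].mean(0).round(),np.round(r[0],1),np.round(r[1],1),round(r[2],1),cv2.contourArea(P).__round__(), cv2.boxPoints(r).round().tolist())
# tray & box corners by eye, knob
for n,z,pts in [('tray',26,[(205,266),(275,290),(254,346),(184,320)]),('box',45,[(267,174),(330,189),(309,255),(248,238)])]:
    Q=np.array([onz(c,*p,z) for p in pts]); print(n,Q.round(1).tolist(),Q.mean(0).round(1))
a=cv2.resize(im[165:265,240:345],None,fx=5,fy=5,interpolation=cv2.INTER_CUBIC)
d=cv2.resize(im[240:375,320:470],None,fx=3.7,fy=3.7,interpolation=cv2.INTER_CUBIC)
save('boxz',a); save('matz',d)
s=np.load('scene0.npy'); save('scz',cv2.resize(s[195:270,280:360],None,fx=7,fy=7,interpolation=cv2.INTER_CUBIC))
E
```

```text
mat [ 486.6 -223.1    4. ]
mat [ 568.  -425.3    4. ]
mat [ 441.1 -476.     4. ]
mat [ 359.7 -275.7    4. ]
strap [359. 346.] [ 399.7 -286.3] [23.2 49.2] 61.3 830 [[373.0, -285.0], [416.0, -308.0], [427.0, -288.0], [384.0, -264.0]]
strap [403. 328.] [ 427.4 -359.6] [23.2 49.1] 82.4 1017 [[401.0, -368.0], [450.0, -374.0], [453.0, -351.0], [405.0, -345.0]]
strap [447. 306.] [ 464.6 -436.5] [32.6 22.9] 1.4 672 [[448.0, -425.0], [449.0, -448.0], [481.0, -448.0], [481.0, -425.0]]
strap [345. 305.] [ 468.9 -262.2] [23.2 49.4] 85.6 1041 [[443.0, -272.0], [493.0, -276.0], [494.0, -253.0], [445.0, -249.0]]
strap [389. 288.] [ 496.7 -337.9] [23.5 49.3] 68.0 1052 [[469.0, -340.0], [515.0, -358.0], [524.0, -336.0], [478.0, -318.0]]
strap [430. 268.] [ 531.5 -410.6] [23.2 49.4] 81.8 1007 [[505.0, -419.0], [554.0, -426.0], [558.0, -403.0], [509.0, -396.0]]
tray [[538.9, -21.8, 26.0], [495.7, -142.5, 26.0], [402.3, -106.7, 26.0], [447.4, 12.4, 26.0]] [471.1 -64.7  26. ]
box [[695.4, -131.1, 45.0], [666.8, -239.8, 45.0], [552.9, -201.9, 45.0], [583.7, -98.5, 45.0]] [ 624.7 -167.8   45. ]
```

View pics/boxz.png

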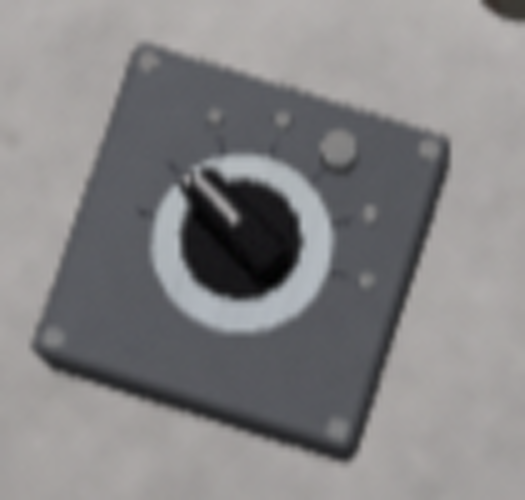

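View pics/matz.png

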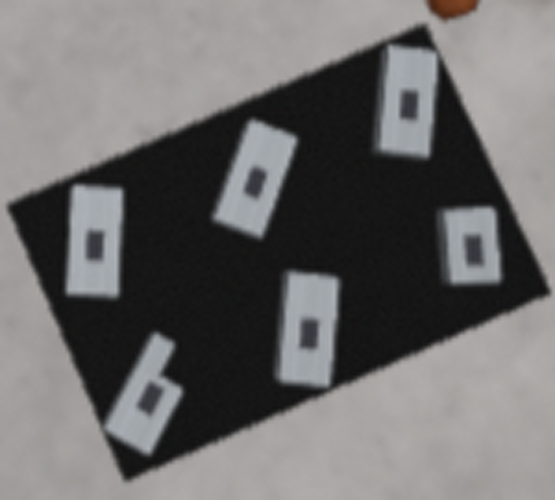

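The pointer is at the second tick and the tall peg at the fifth, so the knob turns 90° clockwise. On the mat, the chipped strap is at crop (145,400), with the corner missing at its upper right. Before descending I'll check the clearance of nearby tall objects and the knob and peg positions, and start moving over the bench meanwhile.

```bash
python3 - <<'E'
from h import *
c=env.get_calibration('top'); s=env.get_calibration('scene')
def tri(a,b):
    (o1,d1),(o2,d2)=ray(c,*a),ray(s,*b)
    k=np.linalg.lstsq(np.c_[d1,-d2],o2-o1,rcond=None)[0]; p,q=o1+k[0]*d1,o2+k[1]*d2
    return ((p+q)/2).round(), np.linalg.norm(p-q).round(1)
print('blockL',tri((497,350),(278,408)),'blockR',tri((581,287),(380,437)))
print('handle',tri((188,211),(282,143)),'bottle',tri((344,151),(391,233)))
k=onz(c,288.4,213.6,47); p=onz(c,307.6,195,59); print('knob',k,'peg',p,np.linalg.norm((p-k)[:2]),np.degrees(np.arctan2(*(p-k)[1::-1])))
print('pointer px dir', np.degrees(np.arctan2(*(onz(c,240+190/5,165+180/5,60)-onz(c,240+237/5,165+221/5,87))[1::-1])))
E
python3 -m jog '[{"dx":0.03,"dy":0.01,"wz":-0.02,"grip":0},{"dx":0.035,"dy":0.013,"wz":-0.03,"grip":0},{"dx":0.035,"dy":0.013,"wz":-0.03,"grip":0},{"dx":0.035,"dy":0.013,"wz":-0.03,"grip":0},{"dx":0.035,"dy":0.013,"wz":-0.03,"grip":0},{"dx":0.035,"dy":0.013,"wz":-0.03,"grip":0},{"dx":0.035,"dy":0.013,"wz":-0.02,"grip":0},{"dx":0.035,"dy":0.013,"wz":-0.02,"grip":0},{"dx":0.03,"dy":0.012,"grip":0},{"dx":0.025,"dy":0.01,"grip":0}]'
```

```text
blockL (array([ 393., -499.,   71.]), np.float64(0.2)) blockR (array([ 490., -618.,  118.]), np.float64(2.4))
handle (array([611., -23., 152.]), np.float64(1.7)) bottle (array([ 728., -265.,   67.]), np.float64(1.0))
knob [ 624.42428076 -167.75237694   47.        ] peg [ 653.63127738 -201.22833253   59.        ] 44.42621133365673 -48.896054960520935
pointer px dir 40.9582474050716invalid input
```

```bash
python3 - <<'E'
from h import *
a=np.load('top0.npy')[230:400,420:640]; b=np.load('scene0.npy')[330:480,230:400]
f=lambda x,w:cv2.resize(x,None,fx=w/x.shape[1],fy=w/x.shape[1],interpolation=cv2.INTER_CUBIC)
a,b=f(a,400),f(b,400); h=max(len(a),len(b))
P=lambda x:cv2.copyMakeBorder(x,0,h-len(x),0,0,0)
save('block',np.hstack([P(a),P(b)]))
E
python3 -m jog '[{"dx":0.03,"dy":0.01,"dz":0,"wx":0,"wy":0,"wz":-0.02,"grip":0}]'
```

```text
time_s: 0.2
ee_pos: [161.7, -549.9, 213.3]
ee_rot: [-180.0, 0.1, 12.1]
force: [0.7, 0.4, 0.3]
gripper_width: 85.9
```

View pics/block.png

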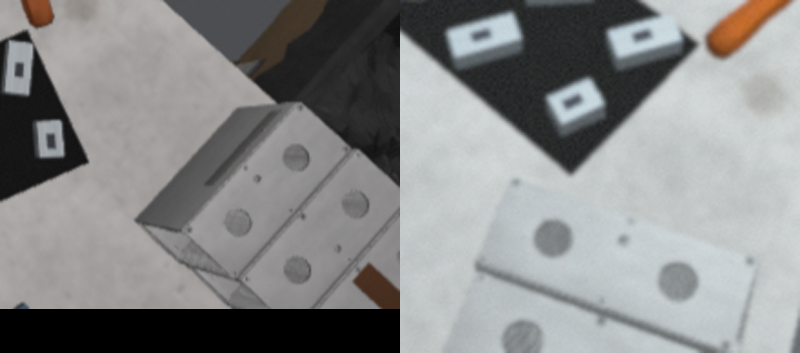

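The crop shows a tall white block. Its top-left corner is at about (523,356) in the top view and (279,406) in the scene view, and its top-right corner at about (585,287) and (382,440).

```bash
python3 - <<'E'
from h import *
c=env.get_calibration('top'); s=env.get_calibration('scene')
def tri(a,b):
    (o1,d1),(o2,d2)=ray(c,*a),ray(s,*b)
    k=np.linalg.lstsq(np.c_[d1,-d2],o2-o1,rcond=None)[0]; p,q=o1+k[0]*d1,o2+k[1]*d2
    return ((p+q)/2).round(), np.linalg.norm(p-q).round(1)
print(tri((522.9,356.5),(278.9,406.5)),tri((585,286.7),(381.7,439.7)),onz(c,495.4,351,0),onz(c,576,287,0))
E
python3 -m jog '[{"dx":0.03,"dy":0.011,"dz":0,"wx":0,"wy":0,"wz":-0.03,"grip":0},{"dx":0.035,"dy":0.013,"dz":0,"wx":0,"wy":0,"wz":-0.03,"grip":0},{"dx":0.035,"dy":0.013,"dz":0,"wx":0,"wy":0,"wz":-0.03,"grip":0},{"dx":0.035,"dy":0.013,"dz":0,"wx":0,"wy":0,"wz":-0.03,"grip":0},{"dx":0.035,"dy":0.013,"dz":0,"wx":0,"wy":0,"wz":-0.03,"grip":0},{"dx":0.035,"dy":0.013,"dz":0,"wx":0,"wy":0,"wz":-0.03,"grip":0},{"dx":0.035,"dy":0.013,"dz":0,"wx":0,"wy":0,"wz":-0.01,"grip":0},{"dx":0.03,"dy":0.013,"dz":0,"wx":0,"wy":0,"wz":0,"grip":0},{"dx":0.03,"dy":0.01,"dz":0,"wx":0,"wy":0,"wz":0,"grip":0},{"dx":0,"dy":0,"dz":0,"wx":0,"wy":0,"wz":0,"grip":0}]'
```

```text
(array([ 387., -521.,  119.]), np.float64(1.0)) (array([ 490., -623.,  120.]), np.float64(1.6)) [ 385.76081235 -521.03002037    0.        ] [ 493.49819021 -670.17936025    0.        ]
time_s: 1.2
ee_pos: [467.0, -435.5, 213.0]
ee_rot: [-179.9, -0.0, 1.6]
force: [-1.1, -1.2, -1.2]
gripper_width: 45.4
```

The block's top is 120 mm high and about 25 mm clear of the gripper body at the short strap, so I'll descend.

```bash
python3 -m jog '[{"dx":-0.0024,"dy":-0.001,"dz":-0.03,"wx":0,"wy":0,"wz":0,"grip":0},{"dx":0,"dy":0,"dz":-0.04,"wx":0,"wy":0,"wz":0,"grip":0},{"dx":0,"dy":0,"dz":-0.04,"wx":0,"wy":0,"wz":0,"grip":0},{"dx":0,"dy":0,"dz":-0.04,"wx":0,"wy":0,"wz":0,"grip":0},{"dx":0,"dy":0,"dz":-0.02,"wx":0,"wy":0,"wz":0,"grip":0},{"dx":0,"dy":0,"dz":-0.01,"wx":0,"wy":0,"wz":0,"grip":0},{"dx":0,"dy":0,"dz":0,"wx":0,"wy":0,"wz":0,"grip":0}]' 20
python3 -m jog '[{"dx":0,"dy":0,"dz":-0.015,"wx":0,"wy":0,"wz":0,"grip":0},{"dx":0,"dy":0,"dz":-0.01,"wx":0,"wy":0,"wz":0,"grip":0},{"dx":0,"dy":0,"dz":0,"wx":0,"wy":0,"wz":0,"grip":0},{"dx":0,"dy":0,"dz":0,"wx":0,"wy":0,"wz":0,"grip":1},{"dx":0,"dy":0,"dz":0,"wx":0,"wy":0,"wz":0,"grip":1},{"dx":0,"dy":0,"dz":0,"wx":0,"wy":0,"wz":0,"grip":1},{"dx":0,"dy":0,"dz":0,"wx":0,"wy":0,"wz":0,"grip":1},{"dx":0,"dy":0,"dz":0,"wx":0,"wy":0,"wz":0,"grip":1},{"dx":0,"dy":0,"dz":0,"wx":0,"wy":0,"wz":0,"grip":1}]' 20
```

```text
time_s: 1.9
ee_pos: [460.2, -437.9, 32.7]
ee_rot: [-179.9, 0.1, 1.4]
force: [-0.4, -0.4, 1.0]
gripper_width: 45.6
time_s: 2.8
ee_pos: [461.7, -438.5, 9.8]
ee_rot: [180.0, -0.1, 1.4]
force: [0.1, 1.3, 5.8]
gripper_width: 23.5
```

The short strap is gripped at 23.5 mm. Next I'll lift it and carry it to the tray.

```bash
python3 -m jog '[{"dx":0,"dy":0,"dz":0.02,"wx":0,"wy":0,"wz":0,"grip":1},{"dx":0,"dy":0,"dz":0.04,"wx":0,"wy":0,"wz":0,"grip":1},{"dx":0,"dy":0,"dz":0.04,"wx":0,"wy":0,"wz":0,"grip":1},{"dx":0,"dy":0,"dz":0,"wx":0,"wy":0,"wz":0,"grip":1}]'
python3 -m jog '[{"dx":0,"dy":0.02,"dz":0,"wx":0,"wy":0,"wz":0.11,"grip":1},{"dx":0,"dy":0.035,"dz":0,"wx":0,"wy":0,"wz":0.13,"grip":1},{"dx":0,"dy":0.04,"dz":0,"wx":0,"wy":0,"wz":0.14,"grip":1},{"dx":0,"dy":0.045,"dz":0,"wx":0,"wy":0,"wz":0.14,"grip":1},{"dx":0,"dy":0.045,"dz":0,"wx":0,"wy":0,"wz":0.14,"grip":1},{"dx":0,"dy":0.045,"dz":0,"wx":0,"wy":0,"wz":0.14,"grip":1},{"dx":0,"dy":0.045,"dz":0,"wx":0,"wy":0,"wz":0.14,"grip":1},{"dx":0,"dy":0.04,"dz":0,"wx":0,"wy":0,"wz":0.13,"grip":1},{"dx":0,"dy":0.0325,"dz":0,"wx":0,"wy":0,"wz":0.127,"grip":1},{"dx":0,"dy":0,"dz":0,"wx":0,"wy":0,"wz":0,"grip":1}]'
```

```text
time_s: 3.2
ee_pos: [464.1, -440.9, 114.7]
ee_rot: [179.5, -0.5, 1.4]
force: [0.3, 0.3, -0.6]
gripper_width: 23.9
time_s: 4.2
ee_pos: [460.1, -87.5, 108.0]
ee_rot: [-179.8, -0.0, 70.3]
force: [0.3, -0.3, -1.2]
gripper_width: 23.6
```

```bash
python3 -m jog '[{"dx":0,"dy":-0.003,"dz":-0.02,"wx":0,"wy":0,"wz":0,"grip":1},{"dx":0,"dy":0,"dz":-0.03,"wx":0,"wy":0,"wz":0,"grip":1},{"dx":0,"dy":0,"dz":-0.02,"wx":0,"wy":0,"wz":0,"grip":1},{"dx":0,"dy":0,"dz":-0.01,"wx":0,"wy":0,"wz":0,"grip":1},{"dx":0,"dy":0,"dz":-0.01,"wx":0,"wy":0,"wz":0,"grip":1},{"dx":0,"dy":0,"dz":0,"wx":0,"wy":0,"wz":0,"grip":1}]'
python3 -m jog '[{"dx":0,"dy":0,"dz":-0.004,"wx":0,"wy":0,"wz":0,"grip":1},{"dx":0,"dy":0,"dz":-0.003,"wx":0,"wy":0,"wz":0,"grip":1},{"dx":0,"dy":0,"dz":0,"wx":0,"wy":0,"wz":0,"grip":1},{"dx":0,"dy":0,"dz":0,"wx":0,"wy":0,"wz":0,"grip":1}]'
```

```text
time_s: 4.8
ee_pos: [460.8, -94.0, 18.0]
ee_rot: [-179.9, 0.0, 70.0]
force: [0.1, -0.2, -0.7]
gripper_width: 23.7
time_s: 5.2
ee_pos: [461.6, -93.8, 12.3]
ee_rot: [180.0, -0.0, 70.0]
force: [0.6, -0.4, -1.0]
gripper_width: 24.2
```

```bash
python3 -m jog '[{"dx":0,"dy":0,"dz":-0.002,"wx":0,"wy":0,"wz":0,"grip":1},{"dx":0,"dy":0,"dz":-0.001,"wx":0,"wy":0,"wz":0,"grip":1},{"dx":0,"dy":0,"dz":0,"wx":0,"wy":0,"wz":0,"grip":1},{"dx":0,"dy":0,"dz":0,"wx":0,"wy":0,"wz":0,"grip":1}]'
python3 -m jog '[{"dx":0,"dy":0,"dz":0,"wx":0,"wy":0,"wz":0,"grip":0.2},{"dx":0,"dy":0,"dz":0,"wx":0,"wy":0,"wz":0,"grip":0.2},{"dx":0,"dy":0,"dz":0,"wx":0,"wy":0,"wz":0,"grip":0.2},{"dx":0,"dy":0,"dz":0.03,"wx":0,"wy":0,"wz":0,"grip":0.2},{"dx":0,"dy":0,"dz":0.04,"wx":0,"wy":0,"wz":0,"grip":0.2},{"dx":0,"dy":0,"dz":0.03,"wx":0,"wy":0,"wz":0,"grip":0.0},{"dx":0,"dy":0,"dz":0,"wx":0,"wy":0,"wz":0,"grip":0.0}]'
```

```text
time_s: 5.6
ee_pos: [461.4, -93.7, 9.0]
ee_rot: [180.0, 0.0, 70.0]
force: [0.6, 0.1, -0.6]
gripper_width: 23.6
time_s: 6.3
ee_pos: [464.4, -94.4, 112.9]
ee_rot: [179.5, -0.1, 70.0]
force: [0.8, 0.3, 0.6]
gripper_width: 45.5
```

```bash
python3 -m jog '[{"dx":-0.005,"dy":-0.012,"dz":0,"wx":0,"wy":0,"wz":0.137,"grip":0},{"dx":-0.008,"dy":-0.022,"dz":0,"wx":0,"wy":0,"wz":0.143,"grip":0},{"dx":-0.008,"dy":-0.022,"dz":0,"wx":0,"wy":0,"wz":0.143,"grip":0},{"dx":-0.008,"dy":-0.022,"dz":0,"wx":0,"wy":0,"wz":0.143,"grip":0},{"dx":-0.008,"dy":-0.022,"dz":0,"wx":0,"wy":0,"wz":0.143,"grip":0},{"dx":-0.008,"dy":-0.022,"dz":0,"wx":0,"wy":0,"wz":0.143,"grip":0},{"dx":-0.008,"dy":-0.022,"dz":0,"wx":0,"wy":0,"wz":0.143,"grip":0},{"dx":-0.008,"dy":-0.022,"dz":0,"wx":0,"wy":0,"wz":0.143,"grip":0},{"dx":-0.005,"dy":-0.012,"dz":0,"wx":0,"wy":0,"wz":0.143,"grip":0},{"dx":-0.004,"dy":-0.010,"dz":0,"wx":0,"wy":0,"wz":0.138,"grip":0}]'
python3 -m jog '[{"dx":0,"dy":0,"dz":0,"wx":0,"wy":0,"wz":0,"grip":0},{"dx":0,"dy":0,"dz":0,"wx":0,"wy":0,"wz":0,"grip":0}]'
python3 - <<'E'
from h import *
im=env.grab_frame('top'); np.save('top1.npy',im); save('top1',im[230:380,170:480])
E
```

```text
time_s: 7.3
ee_pos: [390.4, -282.2, 107.9]
ee_rot: [180.0, -0.1, 151.6]
force: [0.5, -0.1, 0.8]
gripper_width: 45.7
time_s: 7.5
ee_pos: [391.0, -281.3, 108.3]
ee_rot: [180.0, -0.1, 151.1]
force: [0.2, -0.5, 0.6]
gripper_width: 45.2
```

```bash
python3 - <<'E'
from h import *
c=env.get_calibration('top'); s=env.get_calibration('scene')
(o1,d1),(o2,d2)=ray(c,367,402),ray(s,187,346)
k=np.linalg.lstsq(np.c_[d1,-d2],o2-o1,rcond=None)[0]; print(o1+k[0]*d1,o2+k[1]*d2)
E
```

```text
[ 305.62970524 -295.80973794    8.37691738] [ 307.56859606 -296.33751233    8.09512091]
```

View pics/top1.png

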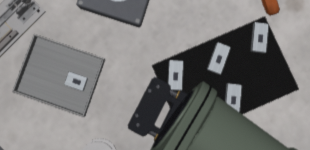

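The short strap lies flat in the tray and the mat is otherwise undisturbed. Next I'll descend on the chipped strap.

```bash
python3 -m jog '[{"dx":0.0005,"dy":-0.0005,"dz":-0.025,"wx":0,"wy":0,"wz":0,"grip":0},{"dx":0,"dy":0,"dz":-0.03,"wx":0,"wy":0,"wz":0,"grip":0},{"dx":0,"dy":0,"dz":-0.02,"wx":0,"wy":0,"wz":0,"grip":0},{"dx":0,"dy":0,"dz":-0.013,"wx":0,"wy":0,"wz":0,"grip":0},{"dx":0,"dy":0,"dz":-0.007,"wx":0,"wy":0,"wz":0,"grip":0},{"dx":0,"dy":0,"dz":0,"wx":0,"wy":0,"wz":0,"grip":0}]'
python3 -m jog '[{"dx":0,"dy":0,"dz":-0.003,"wx":0,"wy":0,"wz":0,"grip":0},{"dx":0,"dy":0,"dz":0,"wx":0,"wy":0,"wz":0,"grip":1},{"dx":0,"dy":0,"dz":0,"wx":0,"wy":0,"wz":0,"grip":1},{"dx":0,"dy":0,"dz":0,"wx":0,"wy":0,"wz":0,"grip":1},{"dx":0,"dy":0,"dz":0,"wx":0,"wy":0,"wz":0,"grip":1},{"dx":0,"dy":0,"dz":0,"wx":0,"wy":0,"wz":0,"grip":1},{"dx":0,"dy":0,"dz":0,"wx":0,"wy":0,"wz":0,"grip":1}]'
```

```text
time_s: 8.15
ee_pos: [391.6, -281.4, 13.2]
ee_rot: [180.0, -0.1, 151.3]
force: [-0.6, 0.8, -0.4]
gripper_width: 45.6
time_s: 8.85
ee_pos: [392.1, -282.4, 11.4]
ee_rot: [180.0, 0.0, 151.3]
force: [0.5, -0.1, 5.3]
gripper_width: 23.6
```

```bash
python3 -m jog '[{"dx":0,"dy":0,"dz":0.02,"wx":0,"wy":0,"wz":0,"grip":1},{"dx":0,"dy":0,"dz":0.04,"wx":0,"wy":0,"wz":0,"grip":1},{"dx":0,"dy":0,"dz":0.04,"wx":0,"wy":0,"wz":0,"grip":1},{"dx":0,"dy":0,"dz":0,"wx":0,"wy":0,"wz":0,"grip":1}]'
python3 -m jog '[{"dx":0.005,"dy":0.013,"dz":0,"wx":0,"wy":0,"wz":-0.139,"grip":1},{"dx":0.010,"dy":0.028,"dz":0,"wx":0,"wy":0,"wz":-0.142,"grip":1},{"dx":0.010,"dy":0.028,"dz":0,"wx":0,"wy":0,"wz":-0.142,"grip":1},{"dx":0.010,"dy":0.028,"dz":0,"wx":0,"wy":0,"wz":-0.142,"grip":1},{"dx":0.010,"dy":0.028,"dz":0,"wx":0,"wy":0,"wz":-0.142,"grip":1},{"dx":0.010,"dy":0.028,"dz":0,"wx":0,"wy":0,"wz":-0.142,"grip":1},{"dx":0.010,"dy":0.028,"dz":0,"wx":0,"wy":0,"wz":-0.142,"grip":1},{"dx":0.010,"dy":0.028,"dz":0,"wx":0,"wy":0,"wz":-0.142,"grip":1},{"dx":0.010,"dy":0.025,"dz":0,"wx":0,"wy":0,"wz":-0.142,"grip":1},{"dx":0.005,"dy":0.013,"dz":0,"wx":0,"wy":0,"wz":-0.142,"grip":1}]'
python3 -m jog '[{"dx":0,"dy":0,"dz":0,"wx":0,"wy":0,"wz":0,"grip":1},{"dx":0,"dy":0,"dz":0,"wx":0,"wy":0,"wz":0,"grip":1}]'
```

```text
time_s: 9.25
ee_pos: [394.7, -284.5, 115.5]
ee_rot: [-179.9, 0.6, 151.3]
force: [0.3, 0.7, -0.7]
gripper_width: 23.9
time_s: 10.25
ee_pos: [481.7, -33.4, 109.7]
ee_rot: [-179.9, 0.0, 69.9]
force: [0.4, -0.1, -1.4]
gripper_width: 23.8
time_s: 10.45
ee_pos: [481.1, -35.4, 110.1]
ee_rot: [-179.9, 0.1, 70.3]
force: [0.0, -0.7, -0.0]
gripper_width: 23.6
```

```bash
python3 -m jog '[{"dx":0,"dy":0,"dz":-0.02,"wx":0,"wy":0,"wz":0,"grip":1},{"dx":0,"dy":0,"dz":-0.03,"wx":0,"wy":0,"wz":0,"grip":1},{"dx":0,"dy":0,"dz":-0.025,"wx":0,"wy":0,"wz":0,"grip":1},{"dx":0,"dy":0,"dz":-0.013,"wx":0,"wy":0,"wz":0,"grip":1},{"dx":0,"dy":0,"dz":-0.007,"wx":0,"wy":0,"wz":0,"grip":1},{"dx":0,"dy":0,"dz":-0.002,"wx":0,"wy":0,"wz":0,"grip":1},{"dx":0,"dy":0,"dz":-0.002,"wx":0,"wy":0,"wz":0,"grip":1},{"dx":0,"dy":0,"dz":0,"wx":0,"wy":0,"wz":0,"grip":1}]'
python3 -m jog '[{"dx":0,"dy":0,"dz":0,"wx":0,"wy":0,"wz":0,"grip":1},{"dx":0,"dy":0,"dz":0,"wx":0,"wy":0,"wz":0,"grip":1}]'
```

```text
time_s: 11.25
ee_pos: [482.3, -35.5, 12.4]
ee_rot: [179.9, -0.0, 70.1]
force: [0.2, 0.1, -0.2]
gripper_width: 23.5
time_s: 11.45
ee_pos: [482.2, -35.3, 12.5]
ee_rot: [179.9, -0.0, 70.1]
force: [-0.5, -0.8, -1.7]
gripper_width: 23.5
```

```bash
python3 -m jog '[{"dx":0,"dy":0,"dz":-0.0015,"wx":0,"wy":0,"wz":0,"grip":1},{"dx":0,"dy":0,"dz":-0.0005,"wx":0,"wy":0,"wz":0,"grip":1},{"dx":0,"dy":0,"dz":0,"wx":0,"wy":0,"wz":0,"grip":1},{"dx":0,"dy":0,"dz":0,"wx":0,"wy":0,"wz":0,"grip":0.2},{"dx":0,"dy":0,"dz":0,"wx":0,"wy":0,"wz":0,"grip":0.2},{"dx":0,"dy":0,"dz":0,"wx":0,"wy":0,"wz":0,"grip":0.2}]'
python3 -m jog '[{"dx":0,"dy":0,"dz":0.02,"wx":0,"wy":0,"wz":0,"grip":0.2},{"dx":0,"dy":0,"dz":0.04,"wx":0,"wy":0,"wz":0,"grip":0.2},{"dx":0,"dy":0,"dz":0.04,"wx":0,"wy":0,"wz":0,"grip":0.2},{"dx":0,"dy":-0.02,"dz":0.03,"wx":0,"wy":0,"wz":0,"grip":0.2},{"dx":0.02,"dy":-0.03,"dz":0.01,"wx":0,"wy":0,"wz":-0.1,"grip":0.2},{"dx":0.03,"dy":-0.03,"dz":0,"wx":0,"wy":0,"wz":-0.1,"grip":0.2},{"dx":0.035,"dy":-0.022,"dz":0,"wx":0,"wy":0,"wz":-0.1,"grip":0.2},{"dx":0.035,"dy":-0.02,"dz":0,"wx":0,"wy":0,"wz":-0.1,"grip":0.2},{"dx":0.022,"dy":-0.01,"dz":0,"wx":0,"wy":0,"wz":-0.08,"grip":0.2},{"dx":0,"dy":0,"dz":0,"wx":0,"wy":0,"wz":0,"grip":0.2}]'
python3 - <<'E'
from h import *
print(env.state()['ee_pos'],env.state()['ee_rot'])
a=env.grab_frame('top'); np.save('top2.npy',a); w=env.grab_frame('wrist'); np.save('wr2.npy',w)
c=env.get_calibration('wrist'); o,d=ray(c,320,240); print(o,d,c['fx'])
save('look2',np.hstack([cv2.resize(a[240:360,170:330],(640,480),interpolation=cv2.INTER_CUBIC)[:,:400],w[:,120:520]]))
E
```

```text
time_s: 12.05
ee_pos: [481.8, -35.2, 9.8]
ee_rot: [-180.0, 0.0, 70.1]
force: [-0.6, 0.2, -0.4]
gripper_width: 36.9
time_s: 13.05
ee_pos: [626.2, -168.7, 148.8]
ee_rot: [179.9, -0.0, 42.5]
force: [-0.7, -0.2, -0.9]
gripper_width: 36.2
[ 626.19792392 -168.74123458  148.84324943] [ 1.79940423e+02 -2.48308545e-02  4.25233912e+01]
[ 681.12685897 -113.91334065  319.30628543] [-0.20029224 -0.19082977 -0.96099349] 371.64829954431775
```

View pics/look2.png

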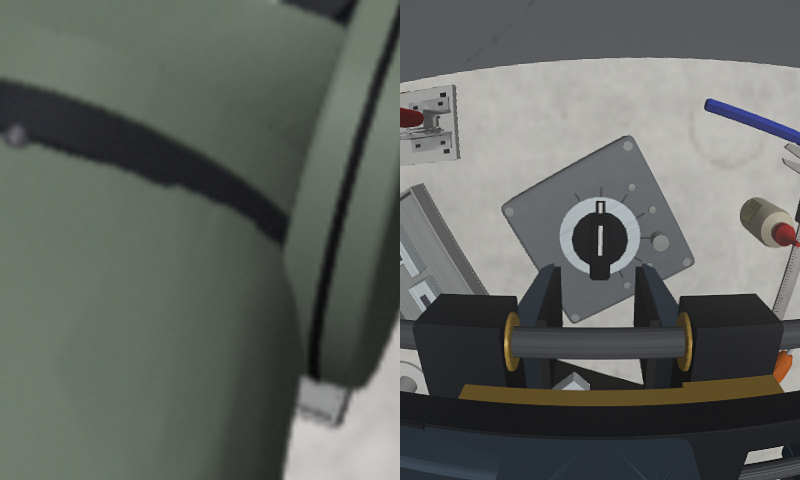

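The wrist view shows the bar in line with the tool and centred between the fingers, the peg to its right at (660,241), and both straps in the tray at the left edge. Next I'll descend and grip.

```bash
python3 -m jog '[{"dx":-0.0015,"dy":0.001,"dz":-0.02,"wx":0,"wy":0,"wz":0,"grip":0.2},{"dx":0,"dy":0,"dz":-0.03,"wx":0,"wy":0,"wz":0,"grip":0.2},{"dx":0,"dy":0,"dz":-0.02,"wx":0,"wy":0,"wz":0,"grip":0.2},{"dx":0,"dy":0,"dz":-0.01,"wx":0,"wy":0,"wz":0,"grip":0.2},{"dx":0,"dy":0,"dz":-0.006,"wx":0,"wy":0,"wz":0,"grip":0.2},{"dx":0,"dy":0,"dz":0,"wx":0,"wy":0,"wz":0,"grip":0.2}]'
python3 -m jog '[{"dx":0,"dy":0,"dz":0,"wx":0,"wy":0,"wz":0,"grip":1},{"dx":0,"dy":0,"dz":0,"wx":0,"wy":0,"wz":0,"grip":1},{"dx":0,"dy":0,"dz":0,"wx":0,"wy":0,"wz":0,"grip":1},{"dx":0,"dy":0,"dz":0,"wx":0,"wy":0,"wz":0,"grip":1},{"dx":0,"dy":0,"dz":0,"wx":0,"wy":0,"wz":0,"grip":1},{"dx":0,"dy":0,"dz":0,"wx":0,"wy":0,"wz":0,"grip":1}]' 15
```

```text
time_s: 13.75
ee_pos: [621.9, -165.9, 64.0]
ee_rot: [-180.0, 0.0, 42.6]
force: [0.1, 0.2, 0.2]
gripper_width: 36.5
time_s: 14.35
ee_pos: [625.0, -168.3, 65.2]
ee_rot: [179.6, -0.1, 42.6]
force: [4.1, -4.8, -1.3]
gripper_width: 13.6
```

```bash
python3 -m jog '[{"dx":0.001,"dy":-0.001,"dz":0,"wx":0,"wy":0,"wz":-0.06,"grip":1},{"dx":0,"dy":0,"dz":0,"wx":0,"wy":0,"wz":-0.1,"grip":1},{"dx":0,"dy":0,"dz":0,"wx":0,"wy":0,"wz":-0.1,"grip":1},{"dx":0,"dy":0,"dz":0,"wx":0,"wy":0,"wz":-0.1,"grip":1},{"dx":0,"dy":0,"dz":0,"wx":0,"wy":0,"wz":-0.1,"grip":1},{"dx":0,"dy":0,"dz":0,"wx":0,"wy":0,"wz":-0.1,"grip":1},{"dx":0,"dy":0,"dz":0,"wx":0,"wy":0,"wz":-0.1,"grip":1},{"dx":0,"dy":0,"dz":0,"wx":0,"wy":0,"wz":-0.1,"grip":1}]'
python3 -m jog '[{"dx":0,"dy":0,"dz":0,"wx":0,"wy":0,"wz":-0.1,"grip":1},{"dx":0,"dy":0,"dz":0,"wx":0,"wy":0,"wz":-0.1,"grip":1},{"dx":0,"dy":0,"dz":0,"wx":0,"wy":0,"wz":-0.1,"grip":1},{"dx":0,"dy":0,"dz":0,"wx":0,"wy":0,"wz":-0.1,"grip":1},{"dx":0,"dy":0,"dz":0,"wx":0,"wy":0,"wz":-0.1,"grip":1},{"dx":0,"dy":0,"dz":0,"wx":0,"wy":0,"wz":-0.1,"grip":1},{"dx":0,"dy":0,"dz":0,"wx":0,"wy":0,"wz":-0.1,"grip":1},{"dx":0,"dy":0,"dz":0,"wx":0,"wy":0,"wz":-0.11,"grip":1},{"dx":0,"dy":0,"dz":0,"wx":0,"wy":0,"wz":0,"grip":1},{"dx":0,"dy":0,"dz":0,"wx":0,"wy":0,"wz":0,"grip":1}]'
```

```text
time_s: 15.15
ee_pos: [624.4, -166.8, 65.1]
ee_rot: [-180.0, -0.2, -1.2]
force: [0.8, 2.9, 2.2]
gripper_width: 14.3
time_s: 16.15
ee_pos: [625.1, -165.1, 65.1]
ee_rot: [-179.7, -0.0, -47.4]
force: [2.9, 6.0, 1.9]
gripper_width: 13.9
```

```bash
python3 -m jog '[{"dx":0,"dy":0,"dz":0,"wx":0,"wy":0,"wz":0,"grip":0.2},{"dx":0,"dy":0,"dz":0,"wx":0,"wy":0,"wz":0,"grip":0.2},{"dx":0,"dy":0,"dz":0,"wx":0,"wy":0,"wz":0,"grip":0.2},{"dx":0,"dy":0,"dz":0,"wx":0,"wy":0,"wz":0,"grip":0.2},{"dx":0,"dy":0,"dz":0.02,"wx":0,"wy":0,"wz":0,"grip":0.2},{"dx":0,"dy":0,"dz":0.04,"wx":0,"wy":0,"wz":0,"grip":0.2},{"dx":0,"dy":0,"dz":0.05,"wx":0,"wy":0,"wz":0,"grip":0.2},{"dx":0,"dy":0,"dz":0.04,"wx":0,"wy":0,"wz":0,"grip":0.2}]'
python3 -m jog '[{"dx":-0.03,"dy":-0.03,"dz":0.02,"wx":0,"wy":0,"wz":0.1,"grip":0.2},{"dx":-0.03,"dy":-0.04,"dz":0.02,"wx":0,"wy":0,"wz":0.1,"grip":0.2},{"dx":-0.03,"dy":-0.04,"dz":0,"wx":0,"wy":0,"wz":0.1,"grip":0.2},{"dx":-0.03,"dy":-0.04,"dz":0,"wx":0,"wy":0,"wz":0.1,"grip":0.2},{"dx":-0.03,"dy":-0.04,"dz":0,"wx":0,"wy":0,"wz":0.1,"grip":0.2},{"dx":-0.03,"dy":-0.04,"dz":0,"wx":0,"wy":0,"wz":0.1,"grip":0.2},{"dx":-0.03,"dy":-0.03,"dz":0,"wx":0,"wy":0,"wz":0.1,"grip":0.2},{"dx":-0.02,"dy":-0.02,"dz":0,"wx":0,"wy":0,"wz":0,"grip":0.2},{"dx":0,"dy":0,"dz":0,"wx":0,"wy":0,"wz":0,"grip":0.2},{"dx":0,"dy":0,"dz":0,"wx":0,"wy":0,"wz":0,"grip":0.2}]'
python3 - <<'E'
from h import *
a=env.grab_frame('top'); np.save('top3.npy',a); s=env.grab_frame('scene')
f=lambda x:cv2.resize(x,(400,400*x.shape[0]//x.shape[1]),interpolation=cv2.INTER_CUBIC)
A,B=f(a[165:365,170:345]),f(s[190:390,190:365]); save('look3',np.hstack([A,B]))
E
```

```text
time_s: 16.95
ee_pos: [623.6, -167.6, 216.6]
ee_rot: [-180.0, -0.1, -47.4]
force: [1.2, 0.2, 0.0]
gripper_width: 36.5
time_s: 17.95
ee_pos: [395.1, -444.6, 252.5]
ee_rot: [-180.0, -0.0, -7.3]
force: [0.4, 0.2, 0.0]
gripper_width: 36.8
```

View pics/look3.png

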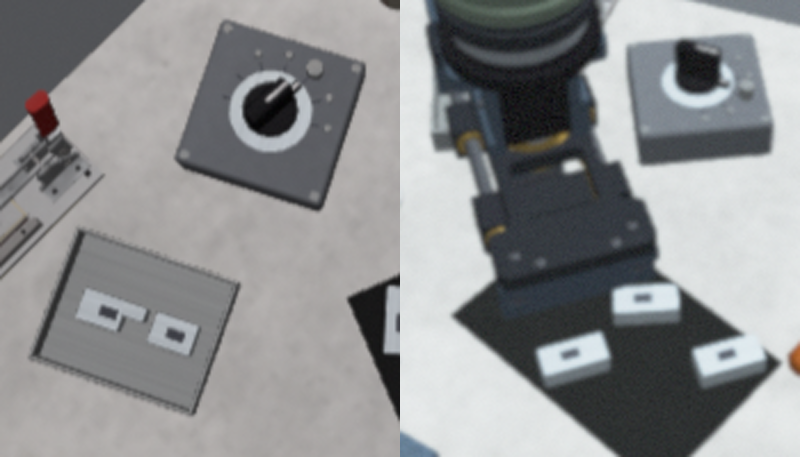

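The pointer is at the peg, and both faulty straps lie flat and separate in the tray. I'll move clear and check the good straps numerically.

```bash
python3 -m jog '[{"dx":-0.03,"dy":-0.015,"dz":0.01,"wx":0,"wy":0,"wz":0.05,"grip":0},{"dx":-0.04,"dy":-0.02,"dz":0,"wx":0,"wy":0,"wz":0.05,"grip":0},{"dx":-0.04,"dy":-0.02,"dz":0,"wx":0,"wy":0,"wz":0.05,"grip":0},{"dx":-0.04,"dy":-0.02,"dz":0,"wx":0,"wy":0,"wz":0.05,"grip":0},{"dx":-0.04,"dy":-0.02,"dz":0,"wx":0,"wy":0,"wz":0.05,"grip":0},{"dx":-0.04,"dy":-0.02,"dz":0,"wx":0,"wy":0,"wz":0.05,"grip":0},{"dx":-0.02,"dy":-0.01,"dz":0,"wx":0,"wy":0,"wz":0.05,"grip":0},{"dx":0,"dy":0,"dz":0,"wx":0,"wy":0,"wz":0,"grip":0},{"dx":0,"dy":0,"dz":0,"wx":0,"wy":0,"wz":0,"grip":0}]'
python3 - <<'E'
from h import *
c=env.get_calibration('top'); im=env.grab_frame('top'); g=cv2.cvtColor(im,cv2.COLOR_RGB2GRAY)
mat=np.array([[322,295],[435,247],[468,319],[354,369]]);tray=np.array([(205,266),(275,290),(254,346),(184,320)])
th=np.radians(-20);T=np.array([471,-65.])
for n,q,z,t in [('mat',mat,22,110),('tray',tray,21,170)]:
    m=np.zeros_like(g); cv2.fillPoly(m,[q],255); m=cv2.erode(m,np.ones((5,5)))
    for k in cv2.findContours(((g>t)&(m>0)).astype(np.uint8),cv2.RETR_EXTERNAL,cv2.CHAIN_APPROX_NONE)[0]:
        if cv2.contourArea(k)<60: continue
        P=np.array([onz(c,u,v,z)[:2] for u,v in k[:,0]],np.float32); r=cv2.minAreaRect(P); d=np.array(r[0])-T
        print(n,np.round(r[0],1),np.round(r[1],1),'in tray',np.round([d[0]*np.cos(th)+d[1]*np.sin(th),-d[0]*np.sin(th)+d[1]*np.cos(th)],1) if n=='tray' else '')
d0=cv2.absdiff(im,np.load('top0.npy')).max(2)[60:260,330:470]; print('bystander diff px',(d0>60).sum())
E
```

```text
time_s: 18.95
ee_pos: [146.6, -569.0, 262.4]
ee_rot: [-180.0, -0.1, 12.8]
force: [0.4, 0.5, -0.7]
gripper_width: 45.6
mat [ 427.3 -359.5] [23.2 49.3] in tray 
mat [ 468.9 -262.2] [23.2 49.4] in tray 
mat [ 496.7 -337.9] [23.5 49.3] in tray 
mat [ 531.5 -410.6] [23.2 49.4] in tray 
bystander diff px 0
```

```bash
python3 -c "
from workcell import env
print(env.job_done())"
```

```text
the job is handed in; nothing more can be done
None
```

I laid both faulty straps in the scrap tray, then turned the selector 90° clockwise to the tall peg and handed the job in at about 19 s; no verdict was reported.

- **Good straps and bystanders:** in the last top view all four good straps were within 0.2 mm of where they started. The patch around the oiler and screwdriver was unchanged.
- **Faulty straps:** both lie flat and apart in the last close-up. From the release poses, they sit about 30 mm on the short strap's side and 24 mm on the chipped strap's side of the tray centre, along its length. My numeric check of the tray found no contours because the brightness threshold was too high, so their positions rest on the picture and the release poses.
- **Selector:** the tool turned exactly 90.0° while gripping the knob. The picture shows the pointer at the peg, but I did not measure its angle.

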